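# Seat the carrier plate and hold the mirror lid at the index arm

### The job

First press the carrier plate of cores down at its raised near edge, until it snaps under the catch and lies flat in its nest. Then take the sprung mirror lid by its bar handle, lift it until it is in line with the thin index arm set beside it, and keep holding it there: finish with the gripper still on the handle and the lid steady at the arm's angle. Leave the index arm and the things lying around where they are.

Things in the scene. Friction and masses are not known exactly. Their poses are not given: they have to be found in the camera images.
- fixture: grey inspection fixture fixed to the bench: 405 x 230 mm baseboard, its top 12 mm above the bench. Origin on the bench under the board, 8 mm beyond its middle; x runs from the plate's nest (near the robot) to the lid box, y left, z up. Nest: x -0.169 to -0.0485, 7 mm rails at its sides and far end. White mirror box: x 0.04 to 0.17, 164 mm wide, lid top 89 mm above the bench
- catch_nose (a point): nose of the steel spring catch at the middle of the nest's near edge: the lowest foremost point of its sloped face, 20 mm above the bench. The catch is 30 mm wide, about 18 mm deep and reaches 36 mm above the bench; do not press on it, but on the plate. It slides back towards the robot as the plate is pushed down past it and springs out again over the plate
- plate: loose aluminium carrier plate 120 (x) x 130 (y) x 6 mm, 0.16 kg, with cores 6 mm high; the nearest 44 mm is bare. Origin: centre of its underside; x points to the lid, z up. At first its near edge rests some 14 mm high on the catch's slope (tilt about 0.12 rad); 5 to 15 N pressed near that edge snaps it down. Seated, it lies level on the board, bare top 18 mm above the bench
- press_spot (a point): point on top of the plate's bare strip, in the middle of its width, 22 mm from the near edge; a good place to press straight down with closed fingertips. Seated, it is 18 mm above the bench
- handle (a point): round steel bar handle of the lid, 10 mm thick, 90 mm long along y, 45 mm in front of the lid's front edge on two thin rods at its ends. Origin: middle of the bar, 85 mm above the bench with the lid shut; its axes turn with the lid: x from bar to hinge, z out of the lid's top. Can be pinched from above across x; it turns between the pads as the lid rises
- lid: the hinged lid with its bar handle, 0.35 kg: a white plate 130 x 164 x 8 mm with a mirror underneath. Origin on the hinge axis, in the middle of its width; x points away from the handle (level, away from the robot, when shut), y along the hinge axis, z out of its top
- hinge (a point): middle of the lid's hinge axis, at the lid's far edge, 85 mm above the bench; the axis runs along the fixture's y. The bar is 175 mm from it
- lid_angle (a joint): opening angle of the lid, rad: 0 shut and level, grows as the bar rises and swings away from the robot; stop at 1.3. A spring pulls it shut: about 4 N upward at the bar starts it, 7 to 9 N is needed at 0.7 rad
- index (a joint): angle of the index arm about the same hinge axis, rad, measured as the lid's: the lid is in line with the arm when both values are equal. It lies between 0.35 and 0.75 and stays where it is set (stiff)
- index_tip (a point): tip of the index arm: a flat black arm 175 mm long, 14 mm wide (20 mm at its tip), on the fixture's left (+y) side, 101 mm from the middle of the lid, turning on the hinge axis; its x axis points along the arm to the hinge
- tape: bystander: cardboard ring (tape core), 90 mm across, 24 mm high; origin centre of underside
- jar: bystander: white plastic jar, 56 mm across, 75 mm high; origin centre of underside
- tray: bystander: grey open plastic tray 100 x 75 x 30 mm; origin centre of underside
Mind the look-alikes: they are no part of the job. Several things have the shape of the plate; the one meant has the colours described above.

How it is judged:
By the outcome, as a careful person would: the job done as asked, in the order asked, and still so for the second after the job is handed in, while the arm keeps its last pose, push and grip.
It also fails if it takes over 42 s, if anything falls off the work surface, if the arm or the gripper's body presses on something with over 40 N, if the wrist force passes 120 N, or if a joint passes its speed limit or range.

### The arm

A 6-joint arm with a two-finger parallel gripper is mounted at the origin on the work surface. World frame = base frame: x ahead of the robot, y to its left, z up, the work surface at z = 0. Lengths are in mm, angles in degrees, forces in N, time in s.
With the tool pointing down it reaches from about 375 to 900 mm from the base axis. Payload 3.1 kg.
Tool frame: the origin (TCP) lies midway between the tips of the shut fingers; the grasp point (between the pads) lies 19 mm behind it; z points along the fingers, y is the line along which they close (so a half turn about z gives the same grasp; the last joint's range is limited). The gripper opens to 87 mm and grips with 3 to 60 N. Pads are 19 mm wide; open, the fingers measure 117 mm over their backs; the gripper's body (75 mm by 190 mm) begins 51 mm behind the grasp point.
Start: joints at [-80.357, 30.224, 82.088, -0, 67.689, -10.227], TCP at [212.453, -587.759, 195.148] pointing down, gripper open.
Joint ranges: [-176.69, 176.69], [-43.24, 126.21], [12.49, 139.97], [-82, 262], [0, 151.66], [-163.58, 163.58]. Speed limits (degrees/s): [159.86, 159.86, 180, 180, 180, 180].

### API

Orientations are given as [roll, pitch, yaw] about the fixed x, y, z axes, in that order (R = Rz(yaw) Ry(pitch) Rx(roll)).
In Python, from workcell import bot gives the robot as it stands.
- The arm moves only by the tool arm_command, never from a script. Its argument "deltas" is a list of rows, each a list of 7 numbers: the gripper command: -1 is shut, 1 is fully open, values between are in proportion, then the shift along the tool's x, y, z in mm, then the turn, a rotation vector about the tool's x, y, z in degrees. In form: [[jaw, x, y, z, rx, ry, rz], ...]. A call has 1 to 8 rows; each row shifts and turns the commanded pose from where the row before left it, along the tool's axes as they then stand; what a row does not reach is not made up. A row lasts 1/10 s, in which the tool goes at most 50 mm and 8.59 degrees, less where a joint would pass 70% of its speed; a pose out of reach is approached as far as the arm can. A call with a gripper value outside its range is refused whole. The fingers move at their own pace and stop on an object; "force" is the grip in N (left out, the last holds). Time passes only in rows, so rows that do not move let the fingers close. It gives the time, the measured TCP pose, the force, the opening and the grip force at its end, in the units of the state.
- bot.get_state(): the state, without advancing time (a new reading comes with each control period).
- bot.snapshot(name): name is "scene" or "top" or "wrist"; returns a dict with "pixels" (384x512x3 uint8, red, green, blue), "z_map" (384x512 float32, mm along the optical axis (not along the pixel's ray), 0 where there is no reading), "fx", "fy", "cx", "cy" (pixels), "k1" (the pictures are not rectified: a ray, as slopes to the right and down, at radius r is drawn at 1 + k1 r^2 times it, then the intrinsics apply), "cam_to_world" (4x4, takes a point from camera to world coordinates). Camera axes: x right, y down, z forward; pixel columns grow to the right and rows downward; lengths in mm; the calibration is good to about 2 mm. A picture is of the moment at which its call begins.
- bot.hand_in(): hands the job in; it is judged then, once.
Trained networks look in a picture, given as the dict that the camera call returned (one of the last four; its "shot" number tells which), for a name from the list of things; names that differ only in an ending like _2 or _b are one class to them, and where a whole thing is asked for, a point or a joint stands for the part that bears it (a point fixed in the world has none). Each returns a list of dicts, best first, with "conf" (0 to 1); they miss things now and then, are a little off and sometimes report something else, mostly with a low value. They report only what shows in the picture. A call takes as long as a camera call. They do not tell look-alikes from the thing itself.
- bot.masks_of(name, picture): "mask" (384x512 bool, what is visible of it).
- bot.landmark_of(name, picture): "at" ([x, y, z] in mm, in world coordinates, good to about 4 mm: a listed point, or the origin of a listed thing).
The state is a dict: "t": time; "joints": joint angles; "joint_vel": joint speeds; "tau": joint torques, N m; "eef_pos": TCP position; "eef_rot": TCP orientation; "wrist_force": force on the tool from outside, world axes, zero at the start; "ft_torque": the same for the moment, N m; "gripper_width": finger opening in mm; "gripper_force": force on a finger pad.
Only numpy, scipy, OpenCV 4.12 (cv2) and the standard library are available. Lean on these libraries where they do the work, as an engineer would, in place of code of your own. Each camera call takes 0.05 s, during which the arm holds its last target. There are 200 camera calls.

## Working session

There is one attempt and no reset: what is moved stays moved. The work goes in short steps, Python scripts to look and compute and a tool call to move; the robot and the scene stay as the last step left them, time stands still between calls to the robot, and variables do not carry over. Pictures are saved under pics/ and viewed, at most 10 in all, crops included, and the job is handed in when it is done.

Besides the shell and the picture viewer there is one more tool, called after "Request:" by a JSON object that holds its "api" and its "payload", one argument or row to a line. arm_command: Moves the arm, as the interface text tells. Its arguments: {"type":"object","properties":{"deltas":{"type":"array","items":{"type":"array","items":{"type":"number"}}},"force":{"type":"number"}},"required":["deltas"]}

```bash
mkdir -p pics
cat > h.py <<'E'
from workcell import bot
import numpy as np, cv2
def save(p,n): cv2.imwrite('pics/'+n,p['pixels'][:,:,::-1])
def world(p,u,v,z=None):
    x=(u-p['cx'])/p['fx'];y=(v-p['cy'])/p['fy'];k=p['k1'];a,b=x,y
    for _ in range(10):
        s=1+k*(a*a+b*b);a,b=x/s,y/s
    d=p['z_map'][int(round(v)),int(round(u))] if z is None else z
    return (p['cam_to_world']@np.array([a*d,b*d,d,1]))[:3]
def cloud(p,m):
    vs,us=np.nonzero(m&(p['z_map']>0));x=(us-p['cx'])/p['fx'];y=(vs-p['cy'])/p['fy'];a,b=x,y
    for _ in range(10):
        s=1+p['k1']*(a*a+b*b);a,b=x/s,y/s
    d=p['z_map'][vs,us]
    return (p['cam_to_world']@np.stack([a*d,b*d,d,np.ones_like(d)]))[:3].T
E
python3 - <<'E'
from h import *
np.set_printoptions(precision=1,suppress=True)
ims=[]
for c in ['scene','top']:
    p=bot.snapshot(c);ims.append(p['pixels'])
    for n in ['fixture','catch_nose','plate','press_spot','handle','lid','hinge','index_tip','tape','jar','tray']:
        print(c,n,[(np.array(r['at']),round(r['conf'],2)) for r in bot.landmark_of(n,p)[:3]])
    save(p,c+'0.png')
print(bot.get_state())
E
```

```text
scene fixture [(array([603.7,  53.1,  -3.6]), 0.58)]
scene catch_nose [(array([494.9,  62.3,  19. ]), 0.57), (array([434.3,  67.5,  19.6]), 0.5)]
scene plate [(array([ 607.7, -215.4,   10.6]), 0.98), (array([493.1,  59.6,  16.2]), 0.81), (array([ 378.1, -200.5,    8.5]), 0.56)]
scene press_spot [(array([455.2,  70.5,  30.1]), 0.89), (array([ 340.3, -204.4,    4.7]), 0.66), (array([ 645.3, -200.6,    5.5]), 0.56)]
scene handle [(array([594.3,  52.5,  83.6]), 0.82)]
scene lid [(array([769.8,  46. ,  86.5]), 0.59)]
scene hinge [(array([769.5,  45.6,  83.7]), 0.6)]
scene index_tip [(array([626.7, 152.8, 180.1]), 0.82)]
scene tape [(array([ 345.8, -404.6,    1.2]), 0.57)]
scene jar [(array([ 511. , -352.2,   -0.6]), 0.89)]
scene tray [(array([533.2, 392.1,  -2.3]), 0.97)]
top fixture [(array([598.6,  58.5,   0.2]), 0.62)]
top catch_nose [(array([435.2,  61.7,  17.4]), 0.46), (array([456.5,  67.4,  27.6]), 0.26)]
top plate [(array([ 610.5, -213.9,   10.8]), 0.82), (array([491.4,  65.2,  15.3]), 0.79), (array([434.2,  62.4,  17.9]), 0.65)]
top press_spot [(array([ 645.9, -203.2,    5.1]), 0
[... 216 characters left out ...]
3), (array([594.6,  54.9,  86.8]), 0.26)]
top hinge [(array([435.2,  62.1,  19.5]), 0.62)]
top index_tip [(array([627.3, 160.1, 180.2]), 0.63)]
top tape []
top jar [(array([ 506.2, -350.9,    4.3]), 0.7)]
top tray [(array([531.7, 392.1,   0. ]), 0.88), (array([769.7,  48.5,  82.5]), 0.68)]
{'t': 1.2, 'joints': array([-80.4,  30.2,  82.1,   0. ,  67.7, -10.2]), 'joint_vel': array([-0. , -0. ,  0. ,  0. , -0.1, -0. ]), 'tau': array([ -0. , -44. , -17.7,   0.1,   0.1,  -0. ]), 'eef_pos': array([ 212.5, -587.8,  195.2]), 'eef_rot': array([180. ,  -0. ,  19.9]), 'wrist_force': array([ 0.2,  0.3, -0.6]), 'ft_torque': array([ 0.,  0., -0.]), 'gripper_force': 0.0, 'gripper_width': 87.12551623551705}
```

View pics/scene0.png

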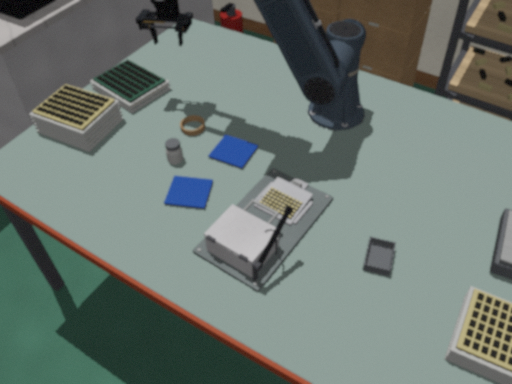

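View pics/top0.png

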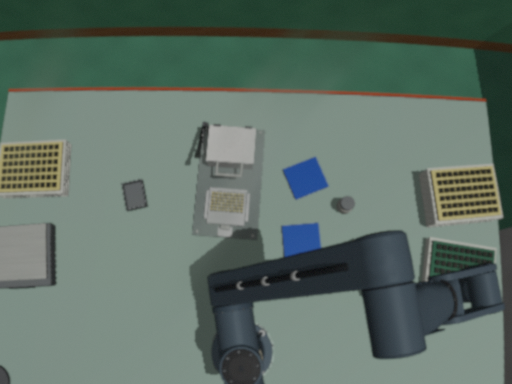

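```bash
cat >> h.py <<'E'
from scipy.spatial.transform import Rotation as Ro
def plan(pos,rpy,n):
    "equal rows: shift p+=R d, then turn R=R exp(w)"
    s=bot.get_state();R0=Ro.from_euler('xyz',s['eef_rot'],degrees=True);T=Ro.from_euler('xyz',rpy,degrees=True)
    w=(R0.inv()*T).as_rotvec()/n
    A=sum((R0*Ro.from_rotvec(k*w)).as_matrix() for k in range(n))
    print(n,np.round(np.linalg.solve(A,np.array(pos)-s['eef_pos']),1),np.round(np.degrees(w),2),'t',s['t'])
E
python3 -c "
from h import *
plan([440,65,200],[180,0,87.4],16)"
```

```text
16 [ 43.2 -15.1  -0.3] [ 0.    0.   -4.22] t 1.2
```

Request:
{"api": "arm_command", "payload": {
  "deltas": [
    [-1,43.2,-15.1,0,0,0,-4.22],
    [-1,43.2,-15.1,0,0,0,-4.22],
    [-1,43.2,-15.1,0,0,0,-4.22],
    [-1,43.2,-15.1,0,0,0,-4.22],
    [-1,43.2,-15.1,0,0,0,-4.22],
    [-1,43.2,-15.1,0,0,0,-4.22],
    [-1,43.2,-15.1,0,0,0,-4.22],
    [-1,43.2,-15.1,0,0,0,-4.22]
  ]
}}

```text
t: 2.0
eef_pos: [426.2, -294.8, 195.4]
eef_rot: [179.9, 0.0, 53.8]
wrist_force: [0.7, -0.6, -0.1]
gripper_width: 31.2
gripper_force: 0.0
```

Request:
{"api": "arm_command", "payload": {
  "deltas": [
    [-1,43.2,-15.1,0,0,0,-4.22],
    [-1,43.2,-15.1,0,0,0,-4.22],
    [-1,43.2,-15.1,0,0,0,-4.22],
    [-1,43.2,-15.1,0,0,0,-4.22],
    [-1,43.2,-15.1,0,0,0,-4.22],
    [-1,43.2,-15.1,0,0,0,-4.22],
    [-1,43.2,-15.1,0,0,0,-4.22],
    [-1,43.2,-15.1,0,0,0,-4.22]
  ]
}}

```text
t: 2.8
eef_pos: [440.1, 66.2, 195.5]
eef_rot: [179.9, -0.0, 87.6]
wrist_force: [1.2, 1.0, -0.3]
gripper_width: 0.4
gripper_force: 0.0
```

Run:
```python
from h import *
np.set_printoptions(precision=1,suppress=True)
p=bot.snapshot('wrist');save(p,'w1.png');np.savez('w1.npz',**{k:v for k,v in p.items()})
for n in ['catch_nose','plate','press_spot','handle','index_tip']:
    print(n,[(np.array(r['at']),round(r['conf'],2)) for r in bot.landmark_of(n,p)[:2]])
print(p['cam_to_world'],p['fx']);s=bot.get_state();print(s['eef_pos'],s['eef_rot'],s['joints'],s['wrist_force'],s['t'])
```

```text
catch_nose [(array([435.1,  67.7,  17. ]), 0.75)]
plate [(array([600.6,  58. ,   4. ]), 0.72), (array([488.2,  64.8,  18.8]), 0.71)]
press_spot [(array([456.1,  69.9,  29.4]), 0.69)]
handle [(array([593.6,  57.6,  86.8]), 0.88), (array([598.4,  56.8,   6. ]), 0.17)]
index_tip []
[[  1.   -0.   -0.  443.8]
 [ -0.   -1.   -0.2 135.1]
 [  0.    0.2  -1.  385.3]
 [  0.    0.    0.    1. ]] 299.68020120414644
[440.5  63.7 195.4] [179.9   0.   87.3] [ -6.2  16.4 106.9  -0.   56.7  -3.5] [-0.3 -0.3 -0.3] 3.1
```

View pics/w1.png

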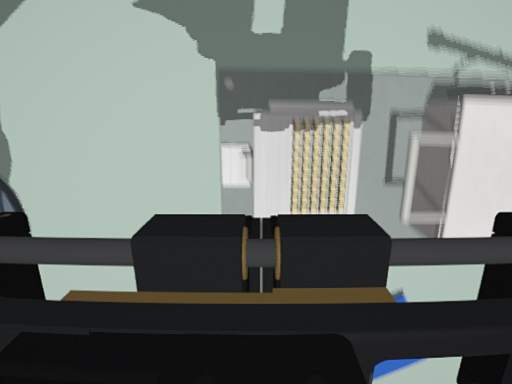

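The wrist picture shows the catch at about (235,165), the plate's bare strip at (253–291,165), the cores at (320,165), the handle bar at (412,175) and the shut fingers at (262,250).

Run:
```python
from h import *
np.set_printoptions(precision=1,suppress=True)
p=dict(np.load('w1.npz'))
for v in (150,165,180,200):
  print(v,[(u,world(p,u,v)) for u in (228,240,256,262,275,287,320,346,412)])
c=cloud(p,np.ones((384,512),bool))
# bar: z 70..95, x 585..605
b=c[(c[:,2]>78)&(c[:,2]<95)&(c[:,0]>580)&(c[:,0]<604)];print(len(b),b.min(0),b.max(0))
f=np.polyfit(b[:,1],b[:,0],1);print(f,np.median(b,0))
# cores cloud edges along col
k=c[(c[:,2]>14)&(c[:,2]<45)&(c[:,0]>425)&(c[:,0]<570)&(abs(c[:,1]-65)<90)];print(k.min(0),k.max(0))
```

```text
150 [(228, array([402.1,  92.5,  17.3])), (240, array([417. ,  92.1,  19. ])), (256, array([436.8,  92.8,  32. ])), (262, array([443.8,  92.6,  33.4])), (275, array([459.3,  91.5,  29.2])), (287, array([473.6,  90.7,  27.9])), (320, array([513. ,  89.2,  28.6])), (346, array([545.2,  87.6,  25.3])), (412, array([594.4,  93.6,  89.1]))]
165 [(228, array([401. ,  74.1,  18.5])), (240, array([417.1,  76.3,  35.8])), (256, array([436. ,  75.2,  33.6])), (262, array([443.1,  74.4,  30.9])), (275, array([458.7,  73.5,  29.6])), (287, array([473.4,  72.3,  26.4])), (320, array([514.3,  69.9,  22.1])), (346, array([547.4,  68. ,  19. ])), (412, array([595.5,  78.3,  89.5]))]
180 [(228, array([399.5,  54.8,  17.2])), (240, array([416.1,  58.3,  36.1])), (256, array([435.1,  56.8,  32.9])), (262, array([442.3,  56.1,  31.5])), (275, array([458.1,  55.3,  30.5])), (287, array([472.9,  53.8,  26.7])), (320, array([514. ,  51.4,  24. ])), (346, array([546.5,  50.1,  24.1])), (412, array([597.1,  62.5,  88.8]))]
200 [(228, array([397.1,  27.3,  12.6])), (240, array([412.7,  26.7,  12.8])), (256, array([433.9,  31.6,  32.6])), (262, array([441.3,  31. ,  31.5])), (275, array([457.4,  29.5,  28.7])), (287, array([472.3,  28.5,  27.6])), (320, array([513.7,  26.5,  26.9])), (346, array([549.1,  22.1,  17.4])), (412, array([598.4,  41.2,  89.7]))]
950 [588.8  14.1  82.2] [603.9 105.3  91.7]
[  0.  592.5] [594.8  59.6  88.9]
[425.1   3.9  14. ] [570.  153.3  35.3]
```

Request:
{"api": "arm_command", "payload": {
  "deltas": [
    [-1,0.5,9.3,38,0,0,0],
    [-1,0.5,9.2,38,0,0,0],
    [-1,0,0,38,0,0,0],
    [-1,0,0,36,0,0,0],
    [-1,0,0,8,0,0,0],
    [-1,0,0,5,0,0,0]
  ]
}}

```text
t: 3.7
eef_pos: [458.5, 63.4, 31.4]
eef_rot: [-179.9, -0.0, 87.2]
wrist_force: [0.0, 0.3, 0.5]
gripper_width: 1.0
gripper_force: 0.0
```

Request:
{"api": "arm_command", "payload": {
  "deltas": [
    [-1,0,0,4,0,0,0],
    [-1,0,0,4,0,0,0],
    [-1,0,0,2,0,0,0],
    [-1,0,0,0,0,0,0]
  ]
}}

```text
t: 4.1
eef_pos: [458.7, 64.7, 22.8]
eef_rot: [179.9, 0.0, 87.4]
wrist_force: [0.9, -0.6, 0.2]
gripper_width: 0.2
gripper_force: 0.0
```

Request:
{"api": "arm_command", "payload": {
  "deltas": [
    [-1,0,0,1.5,0,0,0],
    [-1,0,0,1.5,0,0,0],
    [-1,0,0,1,0,0,0],
    [-1,0,0,0,0,0,0]
  ]
}}

```text
t: 4.5
eef_pos: [458.2, 64.7, 18.0]
eef_rot: [-180.0, -0.0, 87.4]
wrist_force: [-0.4, -0.3, -0.1]
gripper_width: 0.4
gripper_force: 0.0
```

Request:
{"api": "arm_command", "payload": {
  "deltas": [
    [-1,0,0,1,0,0,0],
    [-1,0,0,1,0,0,0],
    [-1,0,0,0,0,0,0]
  ]
}}

```text
t: 4.8
eef_pos: [458.2, 64.7, 16.0]
eef_rot: [-180.0, -0.0, 87.4]
wrist_force: [0.6, -1.0, -1.3]
gripper_width: 0.5
gripper_force: 0.0
```

Run:
```python
from h import *
p=bot.snapshot('wrist');save(p,'w2.png');cv2.imwrite('pics/w2.png',cv2.resize(p['pixels'][:,:,::-1],(768,576)))
print(bot.get_state())
```

```text
{'t': 4.85, 'joints': array([-5.84606443e+00,  3.67829882e+01,  1.13187022e+02, -4.65450099e-05,
        3.00420537e+01, -3.23806230e+00]), 'joint_vel': array([ 0.04954529, -0.16056636, -0.10282188,  0.10208361, -0.04982276,
       -0.02289068]), 'tau': array([-3.24330922e-04, -3.66153860e+01, -5.36264688e+00,  3.70498735e-02,
        3.89467087e-02, -2.19636388e-05]), 'eef_pos': array([458.2293606 ,  64.66269938,  16.05130706]), 'eef_rot': array([-1.79987954e+02, -6.58181001e-04,  8.73920381e+01]), 'wrist_force': array([-0.25739323,  0.45402058, -0.41543557]), 'ft_torque': array([-0.0358186 , -0.11339232, -0.03261107]), 'gripper_force': 0.0, 'gripper_width': 0.5034483049989911}
```

View pics/w2.png

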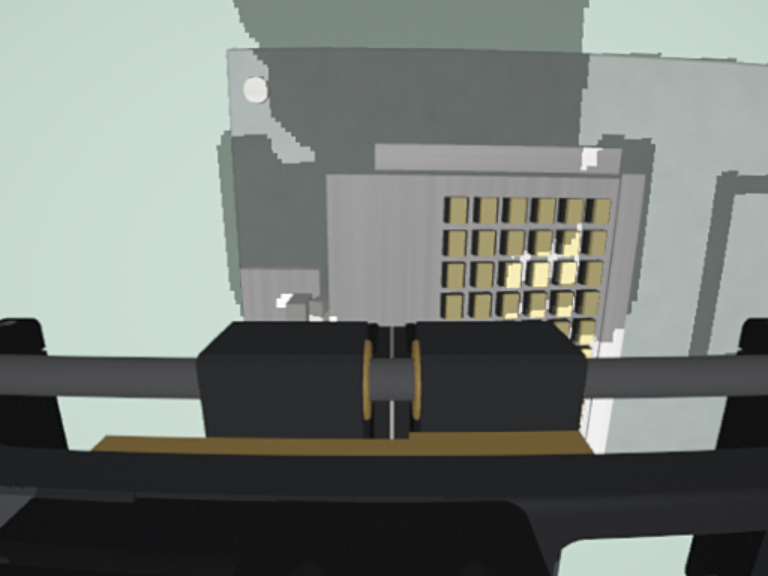

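The picture shows the plate's near edge at (327,250), the catch at (280,285) and the cores from (445,200) on; whether the plate is down isn't clear, so I measure heights.

Run:
```python
from h import *
np.set_printoptions(precision=1,suppress=True)
p=bot.snapshot('wrist')
def med(u,v,r=4):
    m=np.zeros((384,512),bool);m[v-r:v+r+1,u-r:u+r+1]=1
    return np.median(cloud(p,m),0)
for n,u,v in [('board',170,110),('catch',173,190),('near',227,150),('near2',227,190),('mid',275,150),('strip',280,180),('farstrip',412,140),('board far',450,150),('rail',290,104),('bench',100,100),('fing',262,245)]: print(n,med(u,v))
```

```text
board [405.2 138.2  12.3]
catch [403.2  87.7  18.3]
near [441.9 113.5  32.2]
near2 [440.1  89.6  32.3]
mid [469.8 111.8  28.7]
strip [472.3  93.4  28.3]
farstrip [556.8 113.3  18.8]
board far [586.8 105.2  12.1]
rail [480.2 138.   19.3]
bench [354.7 147.9   0.4]
fing [461.2  98.1 129.6]
```

Run:
```python
from h import *
p=bot.snapshot('scene');q=bot.snapshot('top')
a=cv2.resize(p['pixels'][130:260,210:370,::-1],(400,325),interpolation=2);b=cv2.resize(q['pixels'][110:240,150:310,::-1],(400,325),interpolation=2)
cv2.imwrite('pics/s3.png',np.hstack([a,b]))
```

```text
(no output)
```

View pics/s3.png

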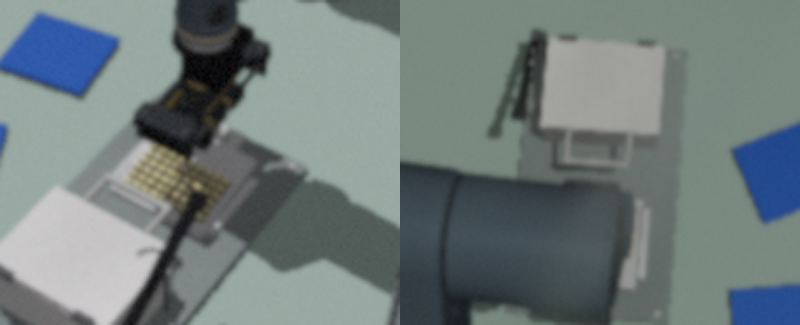

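Run:
```python
from h import *
np.set_printoptions(precision=1,suppress=True)
s=bot.get_state();print(s['eef_pos'],s['wrist_force'],s['t'])
for c in ('scene','wrist'):
    p=bot.snapshot(c);k=cloud(p,np.ones((384,512),bool))
    k=k[(abs(k[:,0]-459)<60)&(abs(k[:,1]-65)<45)&(k[:,2]>14)]
    for z in range(14,150,8):
        j=k[(k[:,2]>=z)&(k[:,2]<z+8)]
        if len(j):print(c,z,len(j),j.min(0),j.max(0))
```

```text
[458.3  64.6  16.1] [-0.  -0.5  0.3] 5.0
scene 14 38 [399.5  42.4  14.4] [518.1 108.   21.7]
scene 22 237 [400.5  21.   22.1] [518.2 109.7  30. ]
scene 30 259 [410.5  20.5  30. ] [518.3 109.4  37.9]
scene 38 7 [416.7  62.1  38.2] [486.3  81.5  42.3]
scene 46 12 [451.9  63.8  47. ] [467.5  78.1  53.2]
scene 54 10 [450.1  67.7  55.7] [468.6  78.4  61.6]
scene 62 9 [456.7  67.9  63.4] [469.9  77.7  69.3]
scene 70 6 [454.9  72.9  70.4] [470.1  78.2  77. ]
scene 78 2 [466.8  77.4  82. ] [472.6  77.7  82.8]
scene 86 1 [472.7  70.4  92. ] [472.7  70.4  92. ]
scene 110 4 [485.9  53.6 111. ] [488.5 100.5 116.1]
scene 118 34 [430.5  37.8 118.3] [494.6 106.4 125.7]
scene 126 79 [399.2  37.3 126.4] [516.9 106.5 133.9]
scene 134 162 [403.4  27.2 134. ] [504.3 105.3 142. ]
scene 142 53 [400.3  43.7 142. ] [510.5 105.4 150. ]
wrist 14 1294 [399.   69.3  14. ] [519.  109.5  22. ]
wrist 22 4836 [418.5  68.1  22. ] [519. 110.  30.]
wrist 30 4063 [417.9  20.1  30. ] [513.  110.   37.5]
wrist 38 41 [450.9  75.1  42.7] [468.   77.4  46. ]
wrist 46 157 [451.1  74.7  46. ] [468.5  77.9  54. ]
wrist 54 181 [451.5  74.9  54. ] [468.1  77.8  61.9]
wrist 62 188 [452.4  72.9  62. ] [467.2  77.8  70. ]
wrist 70 80 [453.2  74.1  70. ] [465.8  77.7  76.4]
wrist 78 33 [458.8  56.5  83.2] [459.5  66.   86. ]
wrist 86 566 [454.1  57.3  86.2] [464.4  71.5  94. ]
wrist 94 60 [454.2  60.2  94. ] [464.7  74.3 101.2]
wrist 102 47 [454.4  69.7 103. ] [465.   77.6 109.1]
wrist 110 28 [432.8  73.9 112.7] [491.2 104.3 118. ]
wrist 118 1614 [410.8  77.9 118.1] [494.1 105.5 126. ]
wrist 126 7772 [399.   81.2 126. ] [519.  105.4 134. ]
wrist 134 14913 [410.2  54.9 134. ] [495.1 105.7 142. ]
wrist 142 6442 [399.   87.1 142. ] [519.   95.4 150. ]
```

Cameras show the fingertips ending near z≈42 while the reported TCP is 16, and the plate is still raised. The reading and the cameras disagree, so I go down by contact force.

Request:
{"api": "arm_command", "payload": {
  "deltas": [
    [-1,0,0,3,0,0,0],
    [-1,0,0,3,0,0,0],
    [-1,0,0,0,0,0,0]
  ]
}}

```text
t: 5.4
eef_pos: [458.0, 64.7, 9.7]
eef_rot: [-179.9, -0.0, 87.4]
wrist_force: [-0.4, 0.5, -0.2]
gripper_width: 0.6
gripper_force: 0.0
```

Run:
```python
from h import *
np.set_printoptions(precision=1,suppress=True)
p=bot.snapshot('wrist');s=bot.get_state();print(s['eef_pos'],s['wrist_force'],p['cam_to_world'][:3,3],p['cam_to_world'][:3,3]-s['eef_pos'])
p0=np.load('w1.npz');print(p0['cam_to_world'][:3,3]-[440.5,63.7,195.4])
k=cloud(p,np.ones((384,512),bool));j=k[(abs(k[:,0]-459)<9)&(abs(k[:,1]-76)<4)&(k[:,2]>20)&(k[:,2]<100)]
print(np.histogram(j[:,2],bins=range(20,100,4)))
```

```text
[458.   64.7   9.8] [-0.5  0.3  0.7] [462.4 133.5 199.6] [  4.3  68.9 189.7]
[  3.3  71.4 189.9]
(array([  0,   6, 307,   0,  45,  80,  83,  88,  94,  84, 108,  63,   4,
         0,   0,   0,   0,   4,   5]), array([20, 24, 28, 32, 36, 40, 44, 48, 52, 56, 60, 64, 68, 72, 76, 80, 84,
       88, 92, 96]))
```

Request:
{"api": "arm_command", "payload": {
  "deltas": [
    [-1,0,0,3,0,0,0],
    [-1,0,0,2,0,0,0],
    [-1,0,0,2,0,0,0],
    [-1,0,0,0,0,0,0]
  ]
}}

```text
t: 5.85
eef_pos: [458.3, 64.6, 2.9]
eef_rot: [-180.0, -0.0, 87.4]
wrist_force: [-0.4, -0.0, -0.4]
gripper_width: 0.8
gripper_force: 0.0
```

Request:
{"api": "arm_command", "payload": {
  "deltas": [
    [-1,0,0,1.5,0,0,0],
    [-1,0,0,1.5,0,0,0],
    [-1,0,0,0,0,0,0]
  ]
}}

```text
t: 6.15
eef_pos: [458.1, 64.7, 0.2]
eef_rot: [-180.0, -0.0, 87.4]
wrist_force: [0.3, -0.1, 2.7]
gripper_width: 0.6
gripper_force: 1.3
```

Request:
{"api": "arm_command", "payload": {
  "deltas": [
    [-1,0,0,1.5,0,0,0],
    [-1,0,0,1.5,0,0,0],
    [-1,0,0,1,0,0,0],
    [-1,0,0,0,0,0,0]
  ]
}}

```text
t: 6.55
eef_pos: [458.0, 64.7, -4.2]
eef_rot: [-180.0, -0.0, 87.4]
wrist_force: [-1.0, 0.1, 0.2]
gripper_width: 0.4
gripper_force: 0.5
```

Request:
{"api": "arm_command", "payload": {
  "deltas": [
    [-1,0,0,1.5,0,0,0],
    [-1,0,0,1.5,0,0,0],
    [-1,0,0,0,0,0,0]
  ]
}}

```text
t: 6.85
eef_pos: [458.3, 64.6, -7.1]
eef_rot: [-180.0, -0.0, 87.4]
wrist_force: [0.3, -0.4, 0.2]
gripper_width: 0.7
gripper_force: 0.1
```

```bash
cat > pl.py <<'E'
from h import *
np.set_printoptions(precision=1,suppress=True)
p=bot.snapshot('wrist');s=bot.get_state();print(s['eef_pos'],s['wrist_force'],s['t'])
k=cloud(p,np.ones((384,512),bool));
for x in range(415,560,10):
    j=k[(abs(k[:,0]-x)<3)&(k[:,1]>90)&(k[:,1]<112)&(k[:,2]<45)]
    if len(j):print(x,np.median(j[:,2]).round(1),end=' | ')
j=k[(abs(k[:,0]-459)<9)&(abs(k[:,1]-76)<4)&(k[:,2]>15)&(k[:,2]<100)]
print(np.histogram(j[:,2],bins=range(12,60,4)))
E
python3 pl.py
```

```text
[458.7  64.6  -7.1] [-0.3  0.2  0.8] 6.9
415 12.5 | 425 12.5 | 435 19.9 | 445 20.4 | 455 20.2 | 465 19.9 | 475 19.8 | 485 25.2 | 495 23.5 | 505 21.1 | 515 20.3 | 525 23.0 | 535 24.1 | 545 23.9 | 555 18.6 | (array([  0, 103, 161,  79,  79,  99,  86,  95, 100,  41,   3]), array([12, 16, 20, 24, 28, 32, 36, 40, 44, 48, 52, 56]))
```

Request:
{"api": "arm_command", "payload": {
  "deltas": [
    [-1,0,0,1,0,0,0],
    [-1,0,0,1,0,0,0],
    [-1,0,0,0,0,0,0]
  ]
}}

```text
t: 7.2
eef_pos: [458.6, 64.6, -8.9]
eef_rot: [180.0, -0.0, 87.4]
wrist_force: [-0.5, -0.0, -0.1]
gripper_width: 0.5
gripper_force: 0.0
```

Request:
{"api": "arm_command", "payload": {
  "deltas": [
    [-1,0,0,1,0,0,0],
    [-1,0,0,1,0,0,0],
    [-1,0,0,0,0,0,0]
  ]
}}

```text
t: 7.5
eef_pos: [458.7, 64.6, -9.1]
eef_rot: [179.9, 0.0, 87.4]
wrist_force: [-2.2, 0.7, 18.7]
gripper_width: 0.9
gripper_force: 9.4
```

```bash
python3 pl.py
```

```text
[458.6  64.6  -9.1] [-2.6 -1.  18.3] 7.55
415 12.6 | 425 12.5 | 435 17.8 | 445 18.2 | 455 18.3 | 465 18.4 | 475 18.3 | 485 23.9 | 495 22.7 | 505 20.3 | 515 19.5 | 525 22.0 | 535 23.7 | 545 23.9 | 555 18.7 | (array([  0, 235,  72,  81,  75, 101,  83,  98,  86,  14,   0]), array([12, 16, 20, 24, 28, 32, 36, 40, 44, 48, 52, 56]))
```

Request:
{"api": "arm_command", "payload": {
  "deltas": [
    [-1,0,0,-15,0,0,0],
    [-1,0,0,-30,0,0,0],
    [-1,0,0,-40,0,0,0],
    [0.2,0,0,-40,0,0,0],
    [0.2,0,0,-25,0,0,0],
    [0.2,0,0,0,0,0,0]
  ]
}}

```text
t: 8.15
eef_pos: [461.0, 64.5, 142.4]
eef_rot: [179.5, 0.0, 87.4]
wrist_force: [0.5, -0.6, 0.6]
gripper_width: 16.8
gripper_force: 0.0
```

```bash
python3 pl.py
python3 - <<'E'
from h import *
np.set_printoptions(precision=1,suppress=True)
p=bot.snapshot('wrist');cv2.imwrite('pics/w4.png',p['pixels'][:,:,::-1]);np.savez('w4.npz',**p)
for n in ['handle','hinge','index_tip','lid']:
    print(n,[(np.array(r['at']),round(r['conf'],2)) for r in bot.landmark_of(n,p)[:2]])
k=cloud(p,np.ones((384,512),bool))
for y0 in (20,35,50,65,80,95):
    j=k[(abs(k[:,1]-y0)<5)&(k[:,2]>80)&(k[:,2]<96)&(k[:,0]>575)&(k[:,0]<612)];print(y0,len(j),j.min(0) if len(j) else 0,j.max(0) if len(j) else 0)
print(bot.get_state())
E
```

```text
[459.5  64.6 140.6] [ 0.5 -0.1 -0.4] 8.2
415 12.5 | 425 12.4 | 435 17.0 | 445 18.2 | 455 18.2 | 465 18.2 | 475 18.1 | 485 24.1 | 495 23.1 | 505 19.5 | 515 19.7 | 525 20.9 | 535 23.4 | 545 23.7 | 555 18.5 | (array([  0, 124,   0,   0,   0,   0,   0,   0,   0,   0,   0]), array([12, 16, 20, 24, 28, 32, 36, 40, 44, 48, 52, 56]))
handle [(array([596.2,  60.2,  84. ]), 0.66)]
hinge []
index_tip []
lid []
20 3 [609.8  19.8  86.2] [611.1  20.6  87.1]
35 74 [590.2  31.9  82.6] [599.2  40.   90.7]
50 135 [590.5  45.   82.8] [600.   54.9  91. ]
65 143 [591.2  60.2  83. ] [600.9  70.   91.3]
80 148 [592.5  75.   83.3] [602.5  84.9  91.3]
95 199 [592.4  90.1  82.7] [612.  100.   91.4]
{'t': 8.45, 'joints': array([ -5.9,  23.1, 108.3,   0. ,  48.8,  -3.2]), 'joint_vel': array([ 0. , -0. , -0.3, -0. ,  0.1, -0.1]), 'tau': array([  0. , -33. , -12.2,   0.1,   0. ,  -0. ]), 'eef_pos': array([457.1,  64.7, 137.7]), 'eef_rot': array([-179.8,   -0. ,   87.4]), 'wrist_force': array([-1. ,  0.3,  0.2]), 'ft_torque': array([-0. , -0.1,  0. ]), 'gripper_force': 0.0, 'gripper_width': 40.502204942944815}
```

View pics/w4.png

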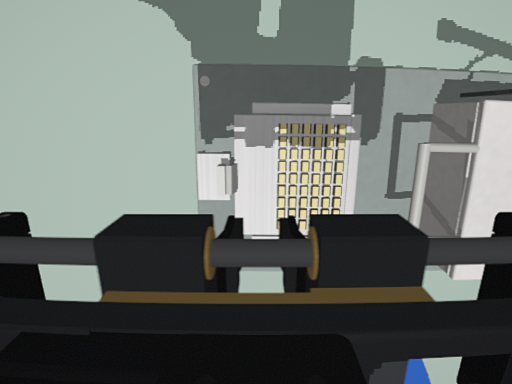

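The plate is level at 18.2 mm with the catch against or over its near edge (235,175). The bar shows at (418,200).

Request:
{"api": "arm_command", "payload": {
  "deltas": [
    [-0.2,-0.4,34.4,0,0,0,0],
    [-0.2,-0.4,34.4,0,0,0,0],
    [-0.2,-0.4,34.4,0,0,0,0],
    [-0.2,-0.4,34.4,0,0,0,0],
    [-0.2,0,0,25,0,0,0],
    [-0.2,0,0,15,0,0,0],
    [-0.2,0,0,0,0,0,0],
    [-0.2,0,0,0,0,0,0]
  ]
}}

```text
t: 9.25
eef_pos: [594.9, 56.8, 98.0]
eef_rot: [-179.8, -0.0, 87.4]
wrist_force: [0.2, 0.3, -0.1]
gripper_width: 34.6
gripper_force: 0.0
```

Run:
```python
from h import *
np.set_printoptions(precision=1,suppress=True)
s=bot.get_state();print(s['eef_pos'],s['eef_rot'],s['gripper_width'],s['t'])
p=bot.snapshot('wrist');cv2.imwrite('pics/w5.png',p['pixels'][:,:,::-1]);np.savez('w5.npz',**p)
for n in ['handle']:
    print(n,[(np.array(r['at']),round(r['conf'],2)) for r in bot.landmark_of(n,p)[:2]])
k=cloud(p,np.ones((384,512),bool))
e=s['eef_pos'];f=k[(abs(k[:,0]-e[0])<45)&(abs(k[:,1]-e[1])<14)&(k[:,2]>100)&(k[:,2]<190)]
for z in range(100,190,6):
    j=f[(f[:,2]>=z)&(f[:,2]<z+6)];l=j[j[:,0]<e[0]];r=j[j[:,0]>=e[0]]
    print(z,len(l),len(r),l[:,0].min() if len(l) else 0,l[:,0].max() if len(l) else 0,r[:,0].min() if len(r) else 0,r[:,0].max() if len(r) else 0)
for y0 in (20,35,50,65,80,95):
    j=k[(abs(k[:,1]-y0)<5)&(k[:,2]>80)&(k[:,2]<96)&(k[:,0]>575)&(k[:,0]<612)];print(y0,len(j),j.min(0) if len(j) else 0,j.max(0) if len(j) else 0)
```

```text
[594.9  56.8  98. ] [-179.8   -0.    87.4] 34.56721299166939 9.25
handle [(array([596.6,  56. ,  85.9]), 0.83), (array([772. ,  50.2,  83.4]), 0.64)]
100 0 0 0 0 0 0
106 0 0 0 0 0 0
112 0 0 0 0 0 0
118 0 0 0 0 0 0
124 62 66 569.9854349616704 579.0411146829064 613.2687773727446 622.7238224849292
130 80 77 570.1270958774082 578.9508416883606 613.3909975429077 622.6221491477546
136 91 98 570.2333026481731 578.9882340371378 613.5656986253969 622.729312710828
142 93 89 570.1438268879157 579.1256334206672 613.5710230979959 622.9752059505038
148 119 126 569.6605690413979 579.0660798696912 613.3037240382957 624.2068451430531
154 59 59 568.7065732496355 578.1020850480293 613.821762515536 624.881491069254
160 19 23 578.4869912117402 579.0125860452158 613.1299619143233 613.5725659299613
166 54 48 578.3744494746206 579.2373455511664 613.1553000880039 613.8450908733015
172 353 357 573.6853168546148 579.4179023641759 613.2488442038973 618.8327603821959
178 77 79 573.8815059002872 574.8739042543386 618.2240031064923 619.0622820649322
184 104 107 571.7180035639444 574.9338559573891 618.3980450562218 621.7948969716567
20 36 [589.7  15.   87.7] [610.4  16.6  91. ]
35 24 [590.9  38.1  87. ] [599.6  40.   90.5]
50 186 [591.2  45.   85.6] [601.   55.   91.4]
65 197 [592.   60.   86.2] [601.5  69.9  90.8]
80 203 [592.7  75.   84.2] [602.8  85.   91.1]
95 280 [593.5  90.   85.1] [612.  100.   91.7]
```

View pics/w5.png

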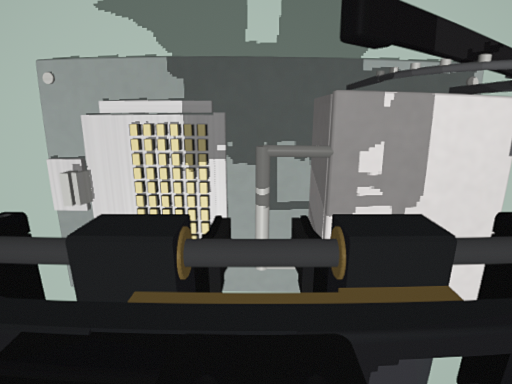

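Bar at (263,200) sits centred between the open fingers (215 and 305). Fingertips are at z≈124 with a reading of 98, so I go down 57.

Request:
{"api": "arm_command", "payload": {
  "deltas": [
    [-0.2,0,0,20,0,0,0],
    [-0.2,0,0,20,0,0,0],
    [-0.2,0,0,12,0,0,0],
    [-0.2,0,0,5,0,0,0],
    [-0.2,0,0,0,0,0,0]
  ],
  "force": 40
}}

```text
t: 9.85
eef_pos: [595.6, 56.8, 42.0]
eef_rot: [-180.0, -0.0, 87.4]
wrist_force: [0.7, -0.5, -0.3]
gripper_width: 35.0
gripper_force: 0.0
```

Request:
{"api": "arm_command", "payload": {
  "deltas": [
    [-1,0,0,0,0,0,0],
    [-1,0,0,0,0,0,0],
    [-1,0,0,0,0,0,0],
    [-1,0,0,0,0,0,0]
  ],
  "force": 40
}}

```text
t: 10.25
eef_pos: [596.0, 56.8, 42.7]
eef_rot: [179.9, 0.0, 87.4]
wrist_force: [-0.8, 0.7, 0.2]
gripper_width: 10.5
gripper_force: 1.1
```

Run:
```python
from h import *
np.set_printoptions(precision=2,suppress=True)
s=bot.get_state();print(s['eef_pos'],s['eef_rot'],s['gripper_width'],s['t'])
H=np.array([0,0,85.])
for c in ('scene','top'):
    p=bot.snapshot(c)
    for n in ('index_tip','hinge'): print(c,n,[(np.array(r['at']),round(r['conf'],2)) for r in bot.landmark_of(n,p)[:2]])
    np.savez(c+'6.npz',**p)
    k=cloud(p,np.ones((384,512),bool))
    # fixture coords, yaw -2.6, hinge from bar +175
    th=np.radians(-2.6);d=np.array([np.cos(th),np.sin(th)]);l=np.array([-np.sin(th),np.cos(th)])
    h=np.array([596,57])+175*d
    x=(k[:,:2]-h)@d;y=(k[:,:2]-h)@l;z=k[:,2]-85
    m=(abs(y-101)<11)&(z>8)&(x<-20)&(x>-190)&(np.hypot(x,z)<185);print(c,'arm pts',m.sum())
    if m.sum()>20:
        a=np.arctan2(z[m],-x[m]);r=np.hypot(x[m],z[m]);print('angle',np.median(a),np.percentile(a,[10,90]),'far',np.median(a[r>110]),'y',np.median(y[m]),r.max())
        print('line fit',np.arctan(-np.polyfit(x[m],z[m],1)[0]))
    m=(abs(y)<75)&(z>-10)&(z<30)&(x<-10)&(x>-120);print('lid z',np.median(z[m]),'slope',np.polyfit(x[m],z[m],1),)
```

```text
[595.98  56.77  42.67] [179.95   0.    87.39] 10.462709276856687 10.25
scene index_tip [(array([631.6, 153.7, 181.4]), 0.65), (array([769.3,  46.8,  82.3]), 0.31)]
scene hinge [(array([768.8,  46.5,  83.9]), 0.88)]
scene arm pts 366
angle 0.6045133522114305 [0.57 0.69] far 0.5985816458569793 y 102.76032802660953 176.19199235552549
line fit 0.5538936166689286
lid z 4.895449722167314 slope [-0.    4.75]
top index_tip [(array([625.9, 159.5, 178.2]), 0.55)]
top hinge [(array([771.2,  52.1,  83.7]), 0.75)]
top arm pts 134
angle 0.5836517107496355 [0.54 0.61] far 0.5780587343210493 y 99.72182068071331 178.100674798839
line fit 0.546316966869963
lid z 2.720966961860654 slope [-0.    2.55]
```

Request:
{"api": "arm_command", "payload": {
  "deltas": [
    [-1,0,0,0,0,0,0],
    [-1,0,0,0,0,0,0],
    [-1,0,0.1,-3.5,0,0,0],
    [-1,0,0.2,-7,0,0,0],
    [-1,0,0,0,0,0,0]
  ],
  "force": 40
}}

```text
t: 11.05
eef_pos: [595.8, 56.8, 52.6]
eef_rot: [-180.0, -0.0, 87.4]
wrist_force: [1.0, 0.4, -5.2]
gripper_width: 9.0
gripper_force: 40.0
```

Holding, with −5.2 N from the spring as expected. Now along the arc.

Request:
{"api": "arm_command", "payload": {
  "deltas": [
    [-1,0,0.9,-10.5,0,0,0],
    [-1,0,1.6,-10.4,0,0,0],
    [-1,0,2.2,-10.3,0,0,0],
    [-1,0,2.8,-10.1,0,0,0],
    [-1,0,3.4,-9.9,0,0,0],
    [-1,0,0,0,0,0,0]
  ]
}}

```text
t: 11.65
eef_pos: [606.5, 56.1, 105.2]
eef_rot: [-180.0, 0.0, 87.4]
wrist_force: [-2.6, -1.8, -6.2]
gripper_width: 8.7
gripper_force: 40.0
```

Request:
{"api": "arm_command", "payload": {
  "deltas": [
    [-1,0,4.0,-9.7,0,0,0],
    [-1,0,4.6,-9.4,0,0,0],
    [-1,0,5.1,-9.2,0,0,0],
    [-1,0,2.8,-4.5,0,0,0],
    [-1,0,0,0,0,0,0],
    [-1,0,0,0,0,0,0]
  ]
}}

```text
t: 12.25
eef_pos: [621.3, 55.4, 137.0]
eef_rot: [-179.7, 0.0, 87.4]
wrist_force: [-6.2, -1.7, -4.4]
gripper_width: 8.8
gripper_force: 40.0
```

```bash
cat > chk.py <<'E'
from h import *
import sys
np.set_printoptions(precision=3,suppress=True)
s=bot.get_state();print(s['eef_pos'],s['gripper_width'],s['wrist_force'],s['t'])
th=np.radians(-2.6);d=np.array([np.cos(th),np.sin(th)]);l=np.array([-np.sin(th),np.cos(th)]);h=np.array([596,57])+175*d
for c in ('scene','top'):
    p=bot.snapshot(c);np.savez(c+'7.npz',**p)
    for n in ('index_tip','handle'): print(c,n,[(np.array(r['at']),round(r['conf'],2)) for r in bot.landmark_of(n,p)[:2]])
    k=cloud(p,np.ones((384,512),bool))
    x=(k[:,:2]-h)@d;y=(k[:,:2]-h)@l;z=k[:,2]-85
    for nm,y0,w,x0 in (('arm',101,8,-150),('lid',0,78,-105)):
        m=(abs(y-y0)<w)&(z>8)&(x<-20)&(x>x0)&(np.hypot(x,z)<180)&(abs(np.arctan2(z,-x)-.58)<.2)
        if m.sum()<15: print(nm,'few',m.sum());continue
        f=np.polyfit(x[m],z[m],1)
        for _ in range(4):
            g=m&(abs(z-np.polyval(f,x))<4);f=np.polyfit(x[g],z[g],1)
        print(c,nm,g.sum(),'line',np.arctan(-f[0]),'offset',f[1]*np.cos(np.arctan(f[0])),'x',x[g].min(),x[g].max())
    if c=='scene':
        cv2.imwrite('pics/'+sys.argv[1],cv2.resize(p['pixels'][160:300,180:340,::-1],(800,600)[:2] and (686,600),interpolation=2))
E
python3 chk.py c7.png
```

```text
[621.278  55.353 137.004] 8.823803260811557 [-6.247 -1.672 -4.367] 12.25
scene index_tip [(array([626.7, 155.3, 181.6]), 0.83)]
scene handle [(array([622. ,  54.4, 175. ]), 0.76), (array([602.1,  52.8,  -5.3]), 0.66)]
scene arm 250 line 0.5842270395898725 offset 2.0975108629370576 x -147.54088292318608 -20.363521054904886
scene lid 1688 line 0.5565664170216807 offset 3.6184604191777154 x -104.91678290285863 -20.02996478623166
top index_tip []
top handle []
arm few 0
top lid 151 line 0.55178835820019 offset 1.145562851683071 x -104.99422803418207 -21.01483726648228
```

View pics/c7.png

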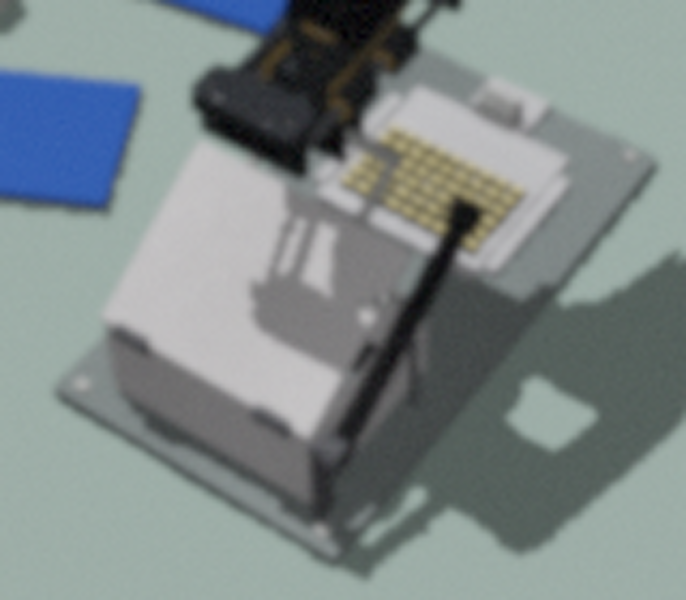

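The picture shows the lid raised, its side edge (340,430)–(420,270) nearly parallel to the black arm running (330,450)–(465,215). The numbers put the lid at ≈0.556 and the arm at ≈0.575–0.585. I refine this from several wrist and scene frames.

```bash
cat > ang.py <<'E'
from h import *
np.set_printoptions(precision=3,suppress=True)
th=np.radians(-2.6);d=np.array([np.cos(th),np.sin(th)]);l=np.array([-np.sin(th),np.cos(th)]);h=np.array([596,57])+175*d
def proj(p,P):
    c=np.linalg.inv(p['cam_to_world'])@np.append(P,1);a,b=c[0]/c[2],c[1]/c[2];s=1+p['k1']*(a*a+b*b);return np.array([p['fx']*a*s+p['cx'],p['fy']*b*s+p['cy']])
def pt(r,y,a,o=0): # radius, lateral, angle, offset normal
    x=-r*np.cos(a)+o*np.sin(a);z=r*np.sin(a)+o*np.cos(a);return np.append(h+x*d+y*l,85+z)
for c in ('scene','scene','wrist'):
    p=bot.snapshot(c);dark=p['pixels'].max(2)<75
    k=cloud(p,dark);x=(k[:,:2]-h)@d;y=(k[:,:2]-h)@l;z=k[:,2]-85
    m=(abs(y-101)<14)&(z>5)&(x<-15)&(x>-170)&(abs(np.arctan2(z,-x)-.58)<.15)
    print(c,'arm pts',m.sum())
    if m.sum()>40:
        f=np.polyfit(x[m],z[m],1);print(' line',np.arctan(-f[0]),f[1],'med y',np.median(y[m]),'med ang r>90',np.median(np.arctan2(z,-x)[m&(x<-90)]))
    for a in (.53,.58,.63): print(a,proj(p,pt(175,101,a)),proj(p,pt(90,101,a)),proj(p,pt(0,101,a)),'lid corners',proj(p,pt(130,82,a,4)),proj(p,pt(130,-82,a,4)))
    for n in ('index_tip','lid'):
        r=bot.masks_of(n,p)
        if not r: continue
        M=r[0]['mask'];print(n,r[0]['conf'],M.sum())
        k=cloud(p,M);x=(k[:,:2]-h)@d;y=(k[:,:2]-h)@l;z=k[:,2]-85
        g=(x<-20)&(x>-125)&(z>5) if n=='lid' else (abs(y-101)<14)&(x<-20)&(z>5)
        if g.sum()<30: continue
        from_=np.arctan2(z,-x)
        f=np.polyfit(x[g],z[g],1)
        for _ in range(5):
            q=g&(abs(z-np.polyval(f,x))<5);f=np.polyfit(x[q],z[q],1)
        print(' line',np.arctan(-f[0]),'z at r0',f[1],q.sum())
        vs,us=np.nonzero(M);print(' centroid px',us.mean(),vs.mean(),'ext',us.min(),us.max(),vs.min(),vs.max())
E
python3 ang.py; python3 -c "
from h import *
s=bot.get_state();print(s['eef_pos'],s['t'])"
```

```text
scene arm pts 300
 line 0.581586791079954 2.9196338870462135 med y 103.51919334693082 med ang r>90 0.6009728481090223
0.53 [289.799 206.691] [274.231 235.312] [257.53  265.928] lid corners [275.069 218.321] [225.082 192.543]
0.58 [288.932 205.943] [273.733 235.019] [257.53  265.928] lid corners [274.32  217.888] [224.149 192.015]
0.63 [287.976 205.335] [273.191 234.801] [257.53  265.928] lid corners [273.508 217.562] [223.154 191.589]
index_tip 0.73 374
 line 0.5699647763366148 z at r0 4.649554838280624 263
 centroid px 272.596256684492 237.94919786096256 ext 255 291 207 268
lid 0.65 3057
 line 0.5484111999565197 z at r0 4.838745321472022 2069
 centroid px 240.14196925089956 225.98102715080145 ext 203 275 190 261
scene arm pts 302
 line 0.5819916489143669 2.7728673370543757 med y 103.7905202625551 med ang r>90 0.5976449566407972
0.53 [289.799 206.691] [274.231 235.312] [257.53  265.928] lid corners [275.069 218.321] [225.082 192.543]
0.58 [288.932 205.943] [273.733 235.019] [257.53  265.928] lid corners [274.32  217.888] [224.149 192.015]
0.63 [287.976 205.335] [273.191 234.801] [257
[... 411 characters left out ...]
1.76967961363113 med ang r>90 0.6019129343304508
0.53 [255.686  43.244] [375.699  60.105] [451.698  72.531] lid corners [330.635  88.192] [316.156 337.705]
0.58 [265.537  39.555] [381.815  59.151] [451.698  72.531] lid corners [339.552  87.474] [322.77  343.337]
0.63 [277.327  35.62 ] [388.392  58.212] [451.698  72.531] lid corners [349.46   86.758] [330.048 349.015]
index_tip 0.97 6085
 line 0.5816358349482359 z at r0 3.5698213434282633 5032
 centroid px 341.74724732949875 48.97912900575185 ext 262 471 11 82
lid 0.96 19516
 line 0.5452713709083475 z at r0 5.8192385466267185 13810
 centroid px 370.8985447837672 165.467718794835 ext 250 456 86 293
[621.19060816  55.36277317 136.85682935] 13.0
```

Request:
{"api": "arm_command", "payload": {
  "deltas": [
    [-1,0,1.5,-2.4,0,0,0],
    [-1,0,1.5,-2.4,0,0,0],
    [-1,0,0,0,0,0,0],
    [-1,0,0,0,0,0,0],
    [-1,0,0,0,0,0,0]
  ]
}}

```text
t: 13.5
eef_pos: [624.0, 55.2, 141.4]
eef_rot: [-179.7, 0.0, 87.4]
wrist_force: [-6.1, -2.3, -6.5]
gripper_width: 8.8
gripper_force: 40.0
```

```bash
python3 ang.py | grep -v "^0\."; python3 -c "
from h import *
s=bot.get_state();print(s['eef_pos'],s['wrist_force'],s['gripper_width'],s['t'])"
```

```text
scene arm pts 296
 line 0.5886012352471651 1.9953799510124448 med y 103.79025993596005 med ang r>90 0.5978620166112374
index_tip 0.66 357
 line 0.5713996967889545 z at r0 4.335565193481189 256
 centroid px 272.672268907563 237.83473389355743 ext 255 291 207 269
lid 0.6 2761
 line 0.5773794238219704 z at r0 4.920208225210365 1950
 centroid px 239.24846070264397 226.66968489677652 ext 204 273 192 260
scene arm pts 302
 line 0.5803400252821673 2.8298136958805147 med y 103.56081526650857 med ang r>90 0.597331797355798
lid 0.57 2968
 line 0.5795282445940486 z at r0 4.818628981006305 2046
 centroid px 239.46967654986523 226.07412398921832 ext 204 274 191 261
wrist arm pts 5303
 line 0.5786603200002692 3.6481641934632676 med y 101.81819358455752 med ang r>90 0.601947770312111
index_tip 0.71 5734
 line 0.5819379125921735 z at r0 3.510820237384227 4896
 centroid px 334.43198465294734 50.35629577956052 ext 256 463 15 83
lid 0.83 18669
 line 0.5752117047043639 z at r0 6.017772229720843 13065
 centroid px 366.34726016390806 164.50591890299427 ext 251 449 86 292
[624.03354061  55.222418   141.37327465] [-5.31997718 -2.26378903 -6.11482133] 8.68594200975224 13.95
```

Lid 0.575–0.579 and arm 0.579–0.582, so they are in line within noise and the hold is steady. I check that the plate is still seated, then hand in.

Run:
```python
from h import *
p=bot.snapshot('scene');k=cloud(p,np.ones((384,512),bool))
for x in (440,450,460,470,555):
    j=k[(abs(k[:,0]-x)<5)&(abs(k[:,1]-70)<50)&(k[:,2]<45)];print(x,len(j),np.median(j[:,2]).round(1) if len(j) else '')
p=bot.snapshot('top');k=cloud(p,np.ones((384,512),bool))
for x in (440,450,460,470):
    j=k[(abs(k[:,0]-x)<5)&(abs(k[:,1]-60)<50)&(k[:,2]<45)];print(x,len(j),np.median(j[:,2]).round(1) if len(j) else '')
print(bot.hand_in())
```

```text
440 75 19.7
450 76 19.2
460 76 19.4
470 62 19.7
555 60 19.5
440 20 17.1
450 17 19.4
460 20 16.0
470 20 17.1
the job is handed in; nothing more can be done
None
```

The job is handed in at about 14 s: the plate was pressed down and lies flat under the catch, and the gripper holds the lid steady at about 0.577 rad against about 0.580 rad for the index arm.

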